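# Add a tin to the ratchet tin rail

### The job

Make room in the tin rail for the third tin: press down the red release lever on the grey sliding stop and, keeping it pressed, push the stop back to the far end of the rail, away from the tins. Then push the tin that stands in front of the rail straight in beside the other two, until it stands against the back board, and push the stop up again so that it holds the three tins snugly together. Only press and push with the fingertips: lift and tip nothing, and leave the other things on the table where they are.

Things in the scene. Friction and masses are not known exactly. Their poses are not given: they have to be found in the camera images.
- rack: Tin rail, fixed: wooden back board 377 mm long, 14 thick, 56 high, toothed steel strip on top, 74 mm end plate at its +y end, end cap 60 mm high at own y -0.22. Origin on the table under the board's front face (own x = 0); own +y along the board to the end plate (inner face y = +0.150), own -x out to the tins, which stand on the bare table; touching the board their axis is at own x = -0.038.
- stop (a joint): Place of the grey sliding stop (m): 0 nearest the end plate, 0.105 = hard end at the far (-y) end. Its jaw (64 mm out from the board, 68 high) has its face at rail own y = -0.004 - value; three touching tins fill the space at about 0.073. Ratchet, 6 mm teeth: pushes freely towards the tins (6 N, clicking), blocked the other way unless the release is pressed; then it slides with 2 N.
- release (a joint): Angle of the red release lever on the stop (rad): 0 = up, pawl in the teeth; above 0.2 clear of the teeth; 0.34 = fully pressed, hard stop. It springs back up when let go; fully down takes about 4 N at the pad.
- release_pad (a point): Top of the outer end of the red thumb pad, where to press down (pad 30 mm across the rail, 24 mm along it). About 84 mm above the table when up; goes down about 9 mm, and 5 mm towards the thumb rest, when fully pressed. On the jaw side nothing near it is higher than 72 mm.
- thumb_rest (a point): Middle of the inner face (towards the tins) of the thumb rest, an upright grey block fixed on the stop, 14.5 mm beyond release_pad (own -y of the rail), 34 mm wide across the rail, 8 mm thick, top at 110 mm, this point at 95 mm. A finger holding the pad down pushes the stop back against this face.
- stop_outer (a point): Middle of the outer face (away from the tins) of the same thumb rest, 95 mm above the table: push here along own +y of the rail to move the stop towards the tins.
- tin_new: The tin to be added, a preserve tin 75 mm in diameter and 58 mm high, standing alone in front of the rail. Origin in the middle of its underside, z up. About 0.26 kg; push it low (below 35 mm), or it may tip.
- tin_a: Equal tin in the rail, next to the end plate. Origin in the middle of its underside.
- tin_b: Equal tin in the rail, between tin_a and the stop. Origin in the middle of its underside.
- pepper_mill: Bystander: brown wooden pepper mill behind the rail, 58 mm in diameter, 170 mm high. Origin in the middle of its underside.
- garlic: Bystander: garlic bulb behind the rail, 50 mm in diameter, 48 mm high. Origin in the middle of its underside.
- lemon: Bystander: lemon in front of the rail, near its end plate, 80 x 55 x 57 mm. Origin in the middle of its underside.
- red_lid_jar: Bystander: glass jar with a red lid to the right, 70 mm in diameter, 125 mm high. Origin in the middle of its underside.
- matches: Bystander: red matchbox near the front, 38 x 56 x 15 mm. Origin in the middle of its underside.

How it is judged:
By the outcome, as a careful person would: the job done as asked, in the order asked, and still so for the second after the job is handed in, with the robot touching nothing.
It also fails if it takes over 59 s, if anything falls off the work surface, if the arm or the gripper's body presses on something with over 40 N, if the wrist force passes 120 N, or if a joint passes its speed limit or range.

### The arm

A 6-joint arm with a two-finger parallel gripper is mounted at the origin on a cart in front of the work surface, level with it; the furniture and walls round the work are solid. World frame = base frame: x ahead of the robot, y to its left, z up, the work surface at z = 0. Lengths are in m, angles in degrees, forces in N, time in s.
With the tool pointing down it reaches from about 0.25 to 0.775 m from the base axis. Payload 4 kg.
Tool frame: the origin (TCP) lies midway between the tips of the shut fingers; the grasp point (between the pads) lies 19 mm behind it (ctrl.pinch_z is the distance from the TCP to the grasp point, in m); z points along the fingers, y is the line along which they close (so a half turn about z gives the same grasp; the last joint's range is limited). The gripper opens to 94 mm and grips with 3 to 60 N. Pads are 16 mm wide; open, the fingers measure 119 mm over their backs; the gripper's body (75 mm by 177 mm) begins 78 mm behind the grasp point.
Start: joints at [71.156, 4.996, 78.535, -0, 96.463, -5.907], TCP at [0.123, 0.536, 0.206] pointing down, gripper open.
Joint ranges: [-177.83, 177.83], [-43.37, 116.18], [15.69, 146.23], [-61.86, 241.86], [9.47, 152.12], [-147.06, 147.06]. Speed limits (degrees/s): [159.86, 159.86, 180, 180, 180, 180].

### API

Orientations are given as a 3x3 rotation matrix whose columns are the frame's x, y, z axes.
In Python, from workcell import sense, cams, workorder, ctrl gives the robot as it stands.
- The arm moves only by the tool move_arm, never from a script. Its argument "motion" is a list of rows, each an object of numbers: "dx", "dy", "dz": the shift along the world's x, y, z in m; "roll": the turn about the world's z in rad. In form: [{"dx": .., "dy": .., "dz": .., "roll": ..}, ...]. A call has 1 to 5 rows; each row shifts and turns the commanded pose from where the row before left it; what a row does not reach is not made up. A row lasts 1/10 s, in which the tool goes at most 50 mm and 8.59 degrees, less where a joint would pass 70% of its speed; a pose out of reach is approached as far as the arm can. A call is refused whole if a number of a shift passes 0.05 or a number of a turn 0.15, either way. A call with a gripper value outside its range is refused whole. "claw" is the closure, from 0 (fully open) to 1 (shut), set as the call begins (left out, the last holds). The fingers move at their own pace and stop on an object; the grip force is fixed at half the most. Time passes only in rows, so rows that do not move let the fingers close. It gives the time, the measured TCP pose, the force, the opening and the grip force at its end, in the units of the state.
- sense(): the state, without advancing time (a new reading comes with each control period).
- cams.read_camera(name): name is "side" or "top"; returns the picture (480x640x3 uint8, red, green, blue); there is no depth.
- cams.camera_params(name): a dict with "intrinsics" (3x3 intrinsics, pixels), "R" (3x3) and "t" (3): a world point X has camera coordinates R X + t. Camera axes: x right, y down, z forward; pixel columns grow to the right and rows downward; lengths in m; the calibration is good to about 2 mm. A picture is of the moment at which its call begins. camera_params takes no time and is no camera call.
- workorder.sign_off(): hands the job in; it is judged then, once.
The state is a dict: "time": time; "joint_pos": joint angles; "qvel": joint speeds; "joint_efforts": joint torques, N m; "tool_pos": TCP position; "orientation": TCP orientation; "force": force on the tool from outside, world axes, zero at the start; "ft_torque": the same for the moment, N m; "finger_gap": finger opening in m; "grasp_force": force on a finger pad.
Only numpy, scipy, OpenCV 4.12 (cv2) and the standard library are available. Lean on these libraries where they do the work, as an engineer would, in place of code of your own. Each camera call takes 0.05 s, during which the arm holds its last target. There are 200 camera calls.

## Working session

There is one attempt and no reset: what is moved stays moved. The work goes in short steps, Python scripts to look and compute and a tool call to move; the robot and the scene stay as the last step left them, time stands still between calls to the robot, and variables do not carry over. Pictures are saved under pics/ and viewed, at most 10 in all, crops included, and the job is handed in when it is done.

Besides the shell and the picture viewer there is one more tool, called after ">>>" as name(argument=value, ...), one argument or row to a line, values as JSON. move_arm: Moves the arm, as the interface text tells. Its arguments: {"type":"object","properties":{"motion":{"type":"array","items":{"type":"object","properties":{"dx":{"type":"number"},"dy":{"type":"number"},"dz":{"type":"number"},"roll":{"type":"number"}}}},"claw":{"type":"number"}},"required":["motion"]}

```bash
mkdir -p pics
python3 - <<'E'
from workcell import sense,cams
import cv2
for n in("side","top"):
    cv2.imwrite(f"pics/{n}0.png",cams.read_camera(n)[:,:,::-1]); p=cams.camera_params(n); print(n,p)
print(sense())
E
```

```text
side {'intrinsics': array([[495.30346055,   0.        , 316.72684032],
       [  0.        , 495.30346055, 246.92464187],
       [  0.        ,   0.        ,   1.        ]]), 'R': array([[-0.64046976,  0.76793948, -0.00821244],
       [ 0.66281356,  0.54732904, -0.51098835],
       [-0.38791323, -0.3327159 , -0.8595484 ]]), 't': array([ 0.42277723, -0.30768751,  1.4715055 ])}
top {'intrinsics': array([[464.97713321,   0.        , 312.3872543 ],
       [  0.        , 464.97713321, 237.55288374],
       [  0.        ,   0.        ,   1.        ]]), 'R': array([[ 0.02646659, -0.9994339 ,  0.02077024],
       [-0.99327129, -0.02863544, -0.11221482],
       [ 0.11274606, -0.01766054, -0.99346687]]), 't': array([-0.07325743,  0.58317495,  0.86761999])}
{'time': 0.1, 'joint_pos': array([ 7.11549130e+01,  5.03471394e+00,  7.86138431e+01, -1.23142315e-03,
        9.64622521e+01, -5.90770525e+00]), 'qvel': array([-0.11821075, -0.09216975, -0.21907296,  0.01208187, -0.03600484,
        0.01866027]), 'joint_efforts': array([ 2.52428850e-03, -3.41250336e+01, -3.03301942e+01,  7.20334821e-02,
        3.03359097e-02, -1.11930829e-04]), 'tool_pos': array([0.12299807, 0.53557794, 0.2044426 ]), 'orientation': array([[-9.74614740e-01,  2.23887791e-01, -6.04486077e-04],
       [ 2.23888537e-01,  9.74613025e-01, -1.83721149e-03],
       [ 1.77810781e-04, -1.92591090e-03, -9.99998130e-01]]), 'force': array([-0.17087653,  0.43245704,  0.36004611]), 'ft_torque': array([ 0.01419055,  0.05514272, -0.00313443]), 'grasp_force': 0.0, 'finger_gap': 0.09367292522885629}
```

View pics/side0.png

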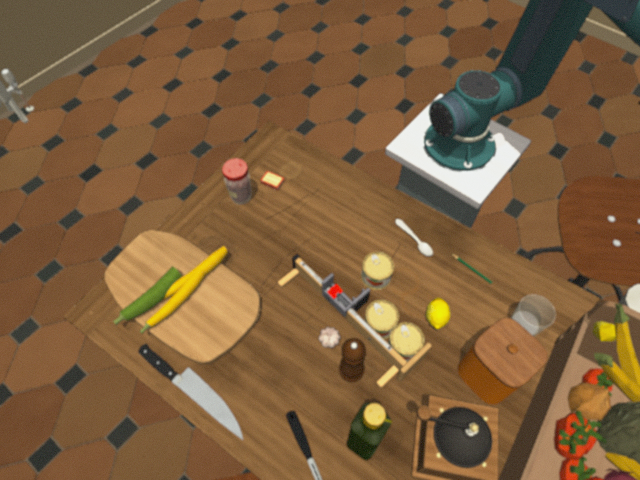

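View pics/top0.png

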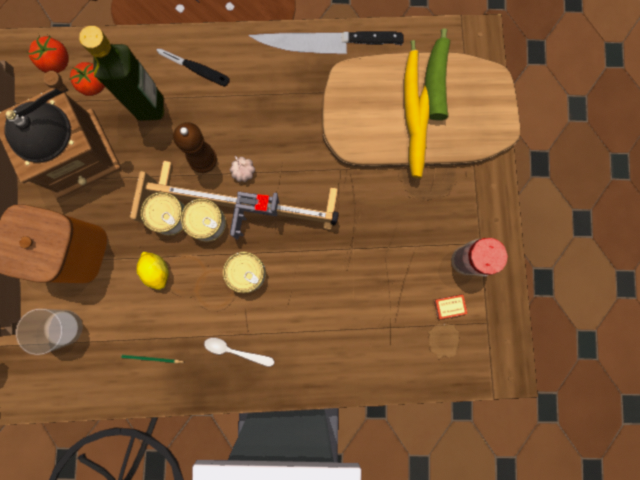

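Top view: rail runs from (135,195) at the end plate to (335,218). The red pad is near (263,202), the new tin's lid at (243,272), the lemon at (152,270). Side view: red pad near (336,292), new tin (377,266). I'll zoom in on both.

Run:
```python
import cv2
a=cv2.imread("pics/top0.png")[150:310,125:345]; cv2.imwrite("pics/tc.png",cv2.resize(a,None,fx=3.6,fy=3.6,interpolation=cv2.INTER_CUBIC))
a=cv2.imread("pics/side0.png")[230:400,270:470]; cv2.imwrite("pics/sc.png",cv2.resize(a,None,fx=3.5,fy=3.5,interpolation=cv2.INTER_CUBIC))
```

```text
(no output)
```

View pics/tc.png

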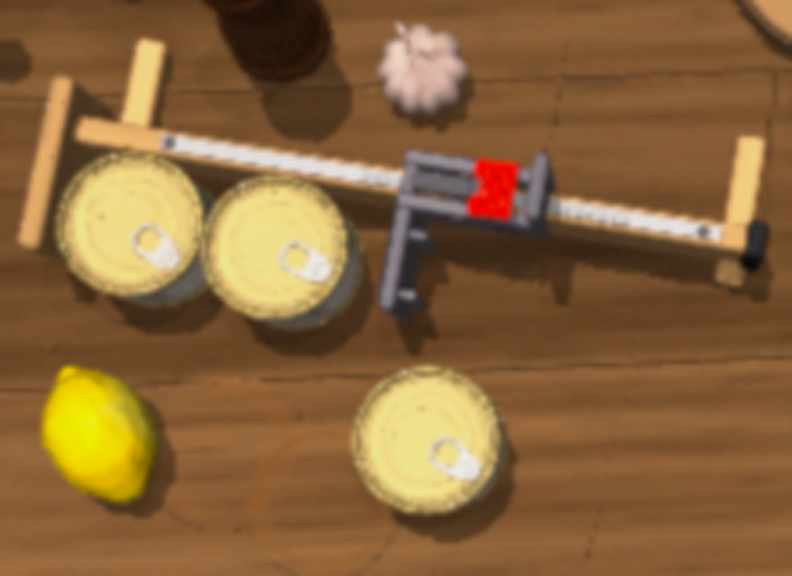

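View pics/sc.png

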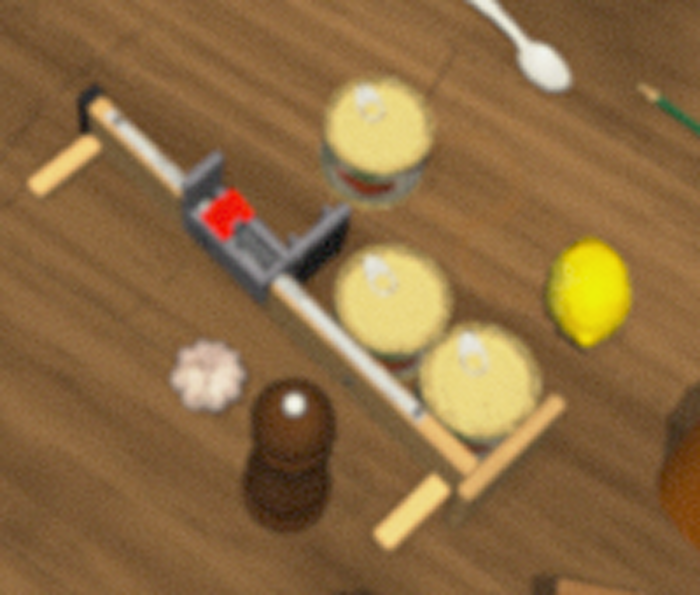

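Top crop: tin lids at (132,225), (275,248) and (428,441), pad (494,188), thumb rest top (541,185), strip bolts (168,142) and (706,232). Side crop: the same lids at (481,381), (393,303) and (379,130), pad (228,214), thumb rest (203,175), bolts (418,411) and (115,118). Next I triangulate these.

```bash
cat > h.py <<'E'
from workcell import sense,cams
import numpy as np,cv2
P={n:(lambda p:p["intrinsics"]@np.c_[p["R"],p["t"]])(cams.camera_params(n)) for n in("top","side")}
def tri(t,s):
    X=cv2.triangulatePoints(P["top"],P["side"],np.array(t,float).reshape(2,1),np.array(s,float).reshape(2,1)).ravel();return X[:3]/X[3]
def onz(n,uv,z):
    M=P[n];A=np.c_[M[:,0],M[:,1],-np.array([*uv,1.])];return np.linalg.solve(A,-(M[:,2]*z+M[:,3]))[:2]
def proj(n,X): v=P[n]@np.append(X,1);return v[:2]/v[2]
def tc(x,y):return(x/3.6+125-.36,y/3.6+150-.36)
def sc(x,y):return(x/3.5+270-.36,y/3.5+230-.36)
E
python3 - <<'E'
from h import *
np.set_printoptions(precision=4,suppress=True)
D=dict(a=((132,225),(481,381),.058),b=((275,248),(393,303),.058),new=((428,441),(379,130),.058),pad=((494,188),(228,214),.084),rest=((541,185),(203,175),.110),bolt1=((168,142),(418,411),.058),bolt2=((706,232),(115,118),.058),jawtip=((390,308),(348,211),.068))
R={}
for k,(t,s,z) in D.items():
    R[k]=tri(tc(*t),sc(*s));print(k,R[k],onz("top",tc(*t),z),onz("side",sc(*s),z))
d=R["bolt1"]-R["bolt2"];print(np.degrees(np.arctan2(d[1],d[0])),np.linalg.norm(d))
d=R["a"]-R["b"];print(np.degrees(np.arctan2(d[1],d[0])),np.linalg.norm(d))
E
```

```text
a [0.6226 0.2315 0.0526] [0.6222 0.2292] [0.6243 0.2325]
b [0.6133 0.1564 0.0491] [0.6122 0.1541] [0.6168 0.1581]
new [0.5137 0.072  0.0465] [0.5137 0.0699] [0.5191 0.0753]
pad [0.6434 0.04   0.0775] [0.6427 0.0385] [0.6454 0.0425]
rest [0.6409 0.0152 0.0996] [0.64   0.0129] [0.6441 0.02  ]
bolt1 [0.6665 0.2132 0.0589] [0.6669 0.2132] [0.666  0.2133]
bolt2 [ 0.6276 -0.0714  0.0573] [ 0.6274 -0.0714] [ 0.6279 -0.0712]
jawtip [0.5819 0.0943 0.0554] [0.5812 0.0912] [0.5866 0.0981]
82.20799266362005 0.28724483653562777
82.9757673265028 0.07574824283419908
```

>>> move_arm(
  motion=[
    {"dx": 0.034, "dy": -0.033, "dz": 0, "roll": -0.1},
    {"dx": 0.034, "dy": -0.033, "dz": 0, "roll": -0.1},
    {"dx": 0.034, "dy": -0.033, "dz": 0, "roll": -0.1},
    {"dx": 0.034, "dy": -0.033, "dz": 0, "roll": -0.1},
    {"dx": 0.034, "dy": -0.033, "dz": 0, "roll": -0.1},
  ],
  claw=1,
)

```text
time: 0.6
tool_pos: [0.2939, 0.3694, 0.205]
orientation: [[-0.746, 0.666, -0.0], [0.666, 0.746, -0.0], [-0.0, -0.0, -1.0]]
force: [1.3, 0.5, 0.2]
finger_gap: 0.0573
grasp_force: 0.0
```

>>> move_arm(
  motion=[
    {"dx": 0.034, "dy": -0.033, "dz": 0, "roll": -0.1},
    {"dx": 0.034, "dy": -0.033, "dz": 0, "roll": -0.1},
    {"dx": 0.034, "dy": -0.033, "dz": 0, "roll": -0.1},
    {"dx": 0.034, "dy": -0.033, "dz": 0, "roll": -0.1},
    {"dx": 0.034, "dy": -0.033, "dz": 0, "roll": -0.1},
  ],
)

```text
time: 1.1
tool_pos: [0.464, 0.2044, 0.2051]
orientation: [[-0.334, 0.943, -0.0], [0.943, 0.334, 0.0], [0.0, -0.0, -1.0]]
force: [0.3, 0.7, -0.0]
finger_gap: 0.0175
grasp_force: 0.0
```

>>> move_arm(
  motion=[
    {"dx": 0.034, "dy": -0.033, "dz": 0, "roll": -0.1},
    {"dx": 0.034, "dy": -0.033, "dz": 0, "roll": -0.1},
    {"dx": 0.034, "dy": -0.033, "dz": 0, "roll": -0.1},
    {"dx": 0.034, "dy": -0.033, "dz": 0, "roll": -0.1},
    {"dx": 0.03, "dy": -0.03, "dz": -0.02, "roll": -0.078},
  ],
)

```text
time: 1.6
tool_pos: [0.632, 0.0421, 0.188]
orientation: [[0.137, 0.991, 0.006], [0.991, -0.137, -0.0], [0.001, 0.006, -1.0]]
force: [0.5, 0.4, 0.1]
finger_gap: 0.0007
grasp_force: 0.0
```

>>> move_arm(
  motion=[
    {"dx": 0, "dy": 0, "dz": -0.02},
    {"dx": 0, "dy": 0, "dz": -0.02},
    {"dx": 0, "dy": 0, "dz": 0},
  ],
)

```text
validation failed for argument at $.mo...
```

>>> move_arm(
  motion=[
    {"dx": 0.01, "dy": -0.006, "dz": -0.03, "roll": 0},
    {"dx": 0, "dy": 0, "dz": -0.03, "roll": 0},
    {"dx": 0, "dy": 0, "dz": -0.02, "roll": 0},
    {"dx": 0, "dy": 0, "dz": 0, "roll": 0},
  ],
)

```text
time: 2.0
tool_pos: [0.6362, 0.0378, 0.1]
orientation: [[0.133, 0.991, -0.01], [0.991, -0.133, 0.0], [-0.001, -0.01, -1.0]]
force: [0.1, 0.0, 0.1]
finger_gap: 0.0008
grasp_force: 0.0
```

Run:
```python
from h import *
s=sense();print(s["tool_pos"],s["force"],proj("side",s["tool_pos"]),proj("side",[.6432,.0363,.084]))
a=cams.read_camera("side")[:,:,::-1][230:350,270:430];cv2.imwrite("pics/s1.png",cv2.resize(a,None,fx=5,fy=5,interpolation=cv2.INTER_CUBIC))
```

```text
[0.63615969 0.03783257 0.10002672] [0.11772199 0.03277949 0.08451498] [335.88859427 283.67644846] [333.2758906  288.53479327]
```

View pics/s1.png

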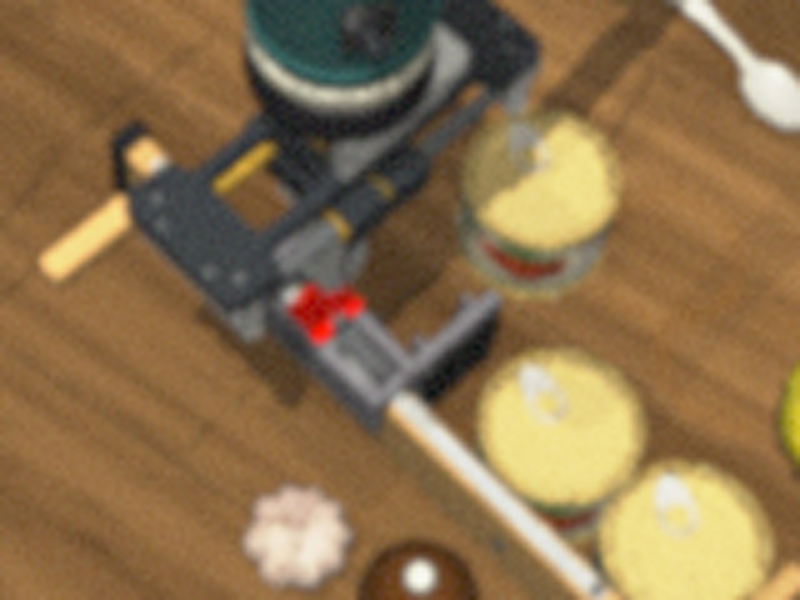

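>>> move_arm(
  motion=[
    {"dx": 0.006, "dy": -0.001, "dz": -0.008, "roll": 0},
    {"dx": 0, "dy": 0, "dz": -0.008, "roll": 0},
    {"dx": 0, "dy": 0, "dz": -0.004, "roll": 0},
    {"dx": 0, "dy": 0, "dz": 0, "roll": 0},
  ],
)

```text
time: 2.45
tool_pos: [0.6448, 0.0372, 0.085]
orientation: [[0.132, 0.991, -0.001], [0.991, -0.132, -0.0], [-0.0, -0.001, -1.0]]
force: [-0.6, -0.5, -0.9]
finger_gap: 0.0003
grasp_force: 0.0
```

>>> move_arm(
  motion=[
    {"dx": 0, "dy": 0, "dz": -0.003, "roll": 0},
    {"dx": 0, "dy": 0, "dz": -0.003, "roll": 0},
    {"dx": 0, "dy": 0, "dz": 0, "roll": 0},
  ],
)

```text
time: 2.75
tool_pos: [0.6455, 0.0366, 0.0801]
orientation: [[0.133, 0.991, 0.001], [0.991, -0.133, -0.001], [-0.001, 0.002, -1.0]]
force: [0.1, -1.5, 3.1]
finger_gap: 0.0004
grasp_force: 1.3
```

>>> move_arm(
  motion=[
    {"dx": 0, "dy": 0, "dz": -0.003, "roll": 0},
    {"dx": 0, "dy": 0, "dz": 0, "roll": 0},
    {"dx": 0, "dy": 0, "dz": 0, "roll": 0},
  ],
)

```text
time: 3.05
tool_pos: [0.6456, 0.0368, 0.077]
orientation: [[0.133, 0.991, 0.001], [0.991, -0.133, -0.0], [-0.0, 0.001, -1.0]]
force: [-0.0, -2.3, 1.8]
finger_gap: 0.0005
grasp_force: 1.6
```

>>> move_arm(
  motion=[
    {"dx": 0, "dy": 0, "dz": -0.003, "roll": 0},
    {"dx": 0, "dy": 0, "dz": 0, "roll": 0},
    {"dx": 0, "dy": 0, "dz": 0, "roll": 0},
  ],
)

```text
time: 3.35
tool_pos: [0.6457, 0.0372, 0.0749]
orientation: [[0.133, 0.991, 0.002], [0.991, -0.133, 0.0], [0.0, 0.002, -1.0]]
force: [-1.3, -1.7, 6.0]
finger_gap: 0.0005
grasp_force: 3.4
```

>>> move_arm(
  motion=[
    {"dx": -0.001, "dy": -0.006, "dz": 0, "roll": 0},
    {"dx": -0.001, "dy": -0.006, "dz": 0, "roll": 0},
    {"dx": -0.001, "dy": -0.008, "dz": 0, "roll": 0},
    {"dx": -0.001, "dy": -0.01, "dz": 0, "roll": 0},
    {"dx": 0, "dy": 0, "dz": 0, "roll": 0},
  ],
)

```text
time: 3.85
tool_pos: [0.6415, 0.0069, 0.0749]
orientation: [[0.133, 0.991, 0.002], [0.991, -0.133, 0.001], [0.001, 0.002, -1.0]]
force: [-1.7, -2.0, 7.7]
finger_gap: 0.0004
grasp_force: 3.5
```

>>> move_arm(
  motion=[
    {"dx": -0.0013, "dy": -0.01, "dz": 0, "roll": 0},
    {"dx": -0.0013, "dy": -0.01, "dz": 0, "roll": 0},
    {"dx": -0.0013, "dy": -0.01, "dz": 0, "roll": 0},
    {"dx": -0.0013, "dy": -0.01, "dz": 0, "roll": 0},
    {"dx": 0, "dy": 0, "dz": 0, "roll": 0},
  ],
)

```text
time: 4.35
tool_pos: [0.636, -0.0333, 0.0748]
orientation: [[0.133, 0.991, 0.001], [0.991, -0.133, 0.001], [0.001, 0.001, -1.0]]
force: [-2.5, -0.9, 8.3]
finger_gap: 0.0004
grasp_force: 3.7
```

Run:
```python
from h import *
a=cams.read_camera("side")[:,:,::-1][230:350,270:430];cv2.imwrite("pics/s2.png",cv2.resize(a,None,fx=5,fy=5,interpolation=cv2.INTER_CUBIC))
```

```text
(no output)
```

View pics/s2.png

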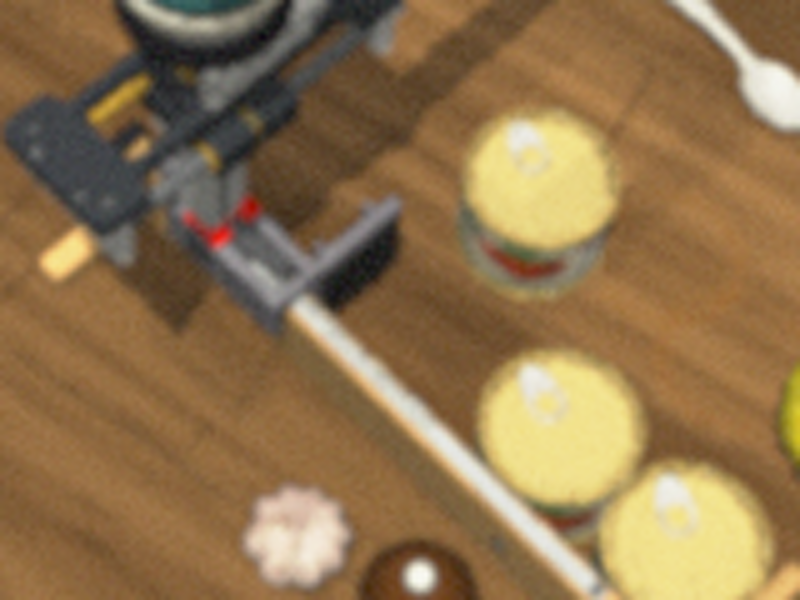

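The stop has slid well back: the jaw's outer corner went from crop (500,300) to (400,205), and the pad is still down. I'll continue to the hard end.

>>> move_arm(
  motion=[
    {"dx": -0.0013, "dy": -0.007, "dz": 0, "roll": 0},
    {"dx": -0.0007, "dy": -0.004, "dz": 0, "roll": 0},
    {"dx": 0, "dy": 0, "dz": 0, "roll": 0},
  ],
)

```text
time: 4.7
tool_pos: [0.6346, -0.0434, 0.0749]
orientation: [[0.133, 0.991, 0.002], [0.991, -0.133, 0.001], [0.002, 0.002, -1.0]]
force: [-1.4, -0.2, 7.0]
finger_gap: 0.0007
grasp_force: 3.4
```

>>> move_arm(
  motion=[
    {"dx": -0.0006, "dy": -0.004, "dz": 0, "roll": 0},
    {"dx": 0, "dy": 0, "dz": 0, "roll": 0},
  ],
)

```text
time: 4.9
tool_pos: [0.634, -0.0471, 0.0749]
orientation: [[0.132, 0.991, 0.002], [0.991, -0.132, 0.002], [0.002, 0.002, -1.0]]
force: [-0.2, -0.5, 6.8]
finger_gap: 0.0003
grasp_force: 3.4
```

>>> move_arm(
  motion=[
    {"dx": -0.0006, "dy": -0.004, "dz": 0, "roll": 0},
    {"dx": 0, "dy": 0, "dz": 0, "roll": 0},
  ],
)

```text
time: 5.1
tool_pos: [0.6335, -0.0511, 0.0749]
orientation: [[0.132, 0.991, 0.002], [0.991, -0.132, 0.002], [0.002, 0.002, -1.0]]
force: [-0.6, -0.3, 6.4]
finger_gap: 0.0007
grasp_force: 3.4
```

>>> move_arm(
  motion=[
    {"dx": -0.0006, "dy": -0.004, "dz": 0, "roll": 0},
    {"dx": 0, "dy": 0, "dz": 0, "roll": 0},
  ],
)

```text
time: 5.3
tool_pos: [0.6331, -0.054, 0.0747]
orientation: [[0.132, 0.991, 0.003], [0.991, -0.132, 0.004], [0.004, 0.002, -1.0]]
force: [0.5, 3.1, 6.2]
finger_gap: 0.0005
grasp_force: 3.1
```

>>> move_arm(
  motion=[
    {"dx": -0.0004, "dy": -0.003, "dz": 0, "roll": 0},
    {"dx": 0, "dy": 0, "dz": 0, "roll": 0},
  ],
)

```text
time: 5.5
tool_pos: [0.6328, -0.0558, 0.0747]
orientation: [[0.132, 0.991, 0.003], [0.991, -0.132, 0.006], [0.006, 0.002, -1.0]]
force: [0.3, 5.9, 5.4]
finger_gap: 0.0005
grasp_force: 5.0
```

>>> move_arm(
  motion=[
    {"dx": -0.0006, "dy": -0.005, "dz": 0, "roll": 0},
    {"dx": 0, "dy": 0, "dz": 0, "roll": 0},
  ],
)

```text
time: 5.7
tool_pos: [0.6328, -0.0557, 0.0747]
orientation: [[0.129, 0.992, 0.004], [0.991, -0.13, 0.015], [0.015, 0.002, -1.0]]
force: [1.3, 14.9, 7.0]
finger_gap: 0.0007
grasp_force: 12.2
```

>>> move_arm(
  motion=[
    {"dx": -0.0006, "dy": -0.004, "dz": 0, "roll": 0},
    {"dx": 0, "dy": 0, "dz": 0, "roll": 0},
  ],
)

```text
time: 5.9
tool_pos: [0.6328, -0.0557, 0.0748]
orientation: [[0.128, 0.992, 0.005], [0.992, -0.128, 0.021], [0.022, 0.003, -1.0]]
force: [3.2, 24.0, 7.2]
finger_gap: 0.0004
grasp_force: 16.7
```

>>> move_arm(
  motion=[
    {"dx": 0.001, "dy": 0.009, "dz": 0, "roll": 0},
    {"dx": 0, "dy": 0, "dz": 0.02, "roll": 0},
    {"dx": 0, "dy": 0, "dz": 0.04, "roll": 0},
    {"dx": 0, "dy": 0, "dz": 0.04, "roll": 0},
    {"dx": -0.03, "dy": 0.02, "dz": 0.01, "roll": 0.14},
  ],
  claw=1,
)

```text
time: 6.4
tool_pos: [0.6052, -0.0401, 0.1874]
orientation: [[-0.009, 1.0, 0.008], [1.0, 0.009, -0.001], [-0.001, 0.008, -1.0]]
force: [-0.1, 0.3, 1.1]
finger_gap: 0.0006
grasp_force: 0.0
```

>>> move_arm(
  motion=[
    {"dx": -0.03, "dy": 0.024, "dz": 0, "roll": 0.143},
    {"dx": -0.03, "dy": 0.024, "dz": 0, "roll": 0.143},
    {"dx": -0.03, "dy": 0.024, "dz": 0, "roll": 0.143},
    {"dx": -0.03, "dy": 0.024, "dz": 0, "roll": 0.143},
    {"dx": -0.03, "dy": 0.02, "dz": 0, "roll": 0.143},
  ],
  claw=0.57,
)

```text
time: 6.9
tool_pos: [0.4495, 0.0788, 0.1823]
orientation: [[-0.666, 0.746, -0.002], [0.746, 0.666, 0.002], [0.003, -0.0, -1.0]]
force: [-0.8, -0.4, -0.0]
finger_gap: 0.037
grasp_force: 0.0
```

>>> move_arm(
  motion=[
    {"dx": 0, "dy": 0, "dz": 0, "roll": 0.143},
    {"dx": 0, "dy": 0, "dz": 0, "roll": 0.143},
    {"dx": 0, "dy": 0, "dz": 0, "roll": 0.143},
    {"dx": 0, "dy": 0, "dz": 0, "roll": 0.143},
    {"dx": 0, "dy": 0, "dz": 0, "roll": 0.143},
  ],
)

```text
time: 7.4
tool_pos: [0.4508, 0.0778, 0.1823]
orientation: [[-0.992, 0.127, -0.002], [0.127, 0.992, 0.001], [0.002, 0.001, -1.0]]
force: [-0.2, -0.1, -0.4]
finger_gap: 0.0401
grasp_force: 0.0
```

Run:
```python
from h import *
print(sense()["joint_pos"],sense()["finger_gap"],sense()["tool_pos"],proj("top",[.6345,-.07,.06]))
a=cams.read_camera("top")[:,:,::-1];cv2.imwrite("pics/t3.png",cv2.resize(a[150:310,125:345],None,fx=3.6,fy=3.6,interpolation=cv2.INTER_CUBIC))
```

```text
[ 2.61714020e+00 -6.51425997e+00  9.25297651e+01  8.39616361e-02
  9.41065964e+01 -8.00883798e+01] 0.04007949603433871 [0.45082139 0.07777896 0.18234003] [320.16983717 210.21545064]
```

View pics/t3.png

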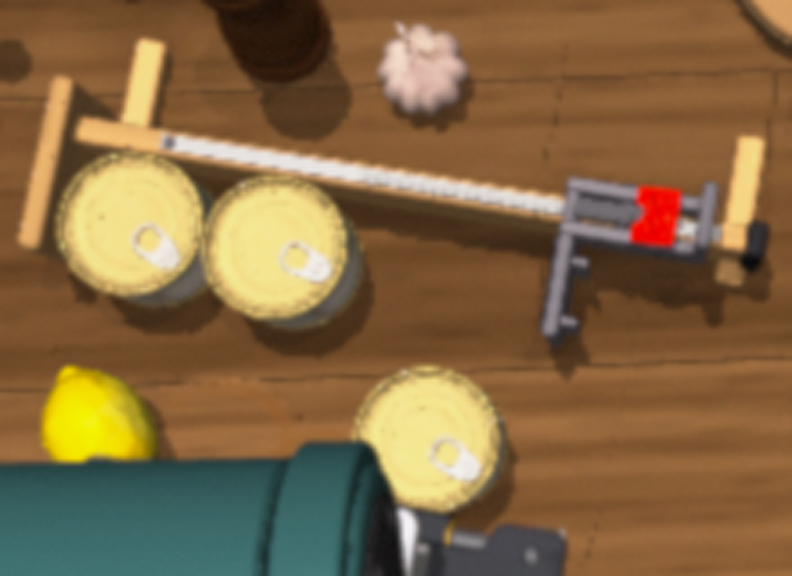

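The stop stands at the far end, with the jaw at (560,280) in the crop and the lever up again. Tins a and b have not moved and the new tin's lid is still at (428,441). Next I lower the hand behind it.

>>> move_arm(
  motion=[
    {"dx": 0, "dy": 0.003, "dz": -0.045, "roll": 0},
    {"dx": 0, "dy": 0, "dz": -0.045, "roll": 0},
    {"dx": 0, "dy": 0, "dz": -0.04, "roll": 0},
    {"dx": 0, "dy": 0, "dz": -0.028, "roll": 0},
    {"dx": 0, "dy": 0, "dz": 0, "roll": 0},
  ],
)

```text
time: 7.95
tool_pos: [0.4466, 0.0802, 0.0202]
orientation: [[-0.991, 0.135, -0.012], [0.135, 0.991, 0.0], [0.012, -0.001, -1.0]]
force: [-0.6, 0.6, -0.0]
finger_gap: 0.0403
grasp_force: 0.0
```

>>> move_arm(
  motion=[
    {"dx": 0.01, "dy": -0.0013, "dz": 0, "roll": 0},
    {"dx": 0.01, "dy": -0.0013, "dz": 0, "roll": 0},
    {"dx": 0.01, "dy": -0.0013, "dz": 0, "roll": 0},
    {"dx": 0.01, "dy": -0.0013, "dz": 0, "roll": 0},
    {"dx": 0.01, "dy": -0.0013, "dz": 0, "roll": 0},
  ],
)

```text
time: 8.45
tool_pos: [0.5029, 0.0735, 0.0266]
orientation: [[-0.991, 0.134, 0.001], [0.134, 0.991, 0.0], [-0.001, 0.001, -1.0]]
force: [-2.7, 0.2, 2.0]
finger_gap: 0.0407
grasp_force: 1.9
```

>>> move_arm(
  motion=[
    {"dx": 0.01, "dy": -0.0013, "dz": 0, "roll": 0},
    {"dx": 0.01, "dy": -0.0013, "dz": 0, "roll": 0},
    {"dx": 0.01, "dy": -0.0013, "dz": 0, "roll": 0},
    {"dx": 0.01, "dy": -0.0013, "dz": 0, "roll": 0},
    {"dx": 0.006, "dy": -0.0008, "dz": 0, "roll": 0},
  ],
)

```text
time: 8.95
tool_pos: [0.5486, 0.0673, 0.0254]
orientation: [[-0.991, 0.134, 0.0], [0.134, 0.991, -0.0], [-0.0, 0.0, -1.0]]
force: [-3.6, 1.1, 2.3]
finger_gap: 0.0409
grasp_force: 1.9
```

Run:
```python
from h import *
print(sense()["force"],sense()["tool_pos"])
a=cams.read_camera("side")[:,:,::-1];cv2.imwrite("pics/s4.png",cv2.resize(a[230:400,270:470],None,fx=3.5,fy=3.5,interpolation=cv2.INTER_CUBIC))
```

```text
[-3.59005953  1.14634929  2.3495923 ] [0.54860454 0.06734204 0.02536664]
```

View pics/s4.png

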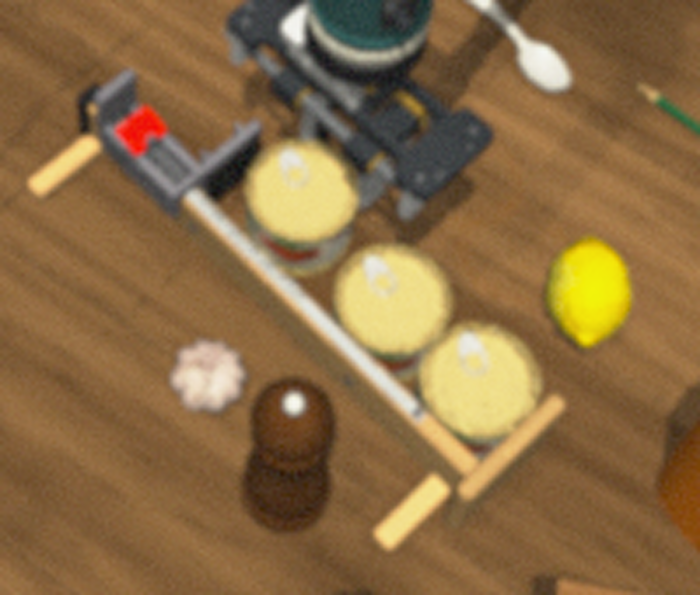

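The tin, lid at crop (302,190), is upright between the jaw and tin b and about 12 mm short of the board.

>>> move_arm(
  motion=[
    {"dx": 0.006, "dy": -0.0008, "dz": 0, "roll": 0},
    {"dx": 0.004, "dy": -0.0005, "dz": 0, "roll": 0},
    {"dx": 0, "dy": 0, "dz": 0, "roll": 0},
  ],
)

```text
time: 9.3
tool_pos: [0.5583, 0.0661, 0.0253]
orientation: [[-0.991, 0.134, 0.001], [0.134, 0.991, -0.0], [-0.001, 0.0, -1.0]]
force: [0.2, 0.3, 0.3]
finger_gap: 0.0402
grasp_force: 0.0
```

>>> move_arm(
  motion=[
    {"dx": 0.003, "dy": -0.0004, "dz": 0, "roll": 0},
    {"dx": 0, "dy": 0, "dz": 0, "roll": 0},
  ],
)

```text
time: 9.5
tool_pos: [0.5607, 0.0658, 0.0253]
orientation: [[-0.991, 0.133, 0.0], [0.133, 0.991, 0.0], [-0.0, 0.0, -1.0]]
force: [-0.2, -0.5, -0.4]
finger_gap: 0.0401
grasp_force: 0.3
```

>>> move_arm(
  motion=[
    {"dx": 0.002, "dy": -0.0003, "dz": 0, "roll": 0},
    {"dx": 0, "dy": 0, "dz": 0, "roll": 0},
  ],
)

```text
time: 9.7
tool_pos: [0.561, 0.0658, 0.0253]
orientation: [[-0.991, 0.133, -0.004], [0.133, 0.991, 0.0], [0.004, -0.0, -1.0]]
force: [-5.2, 0.3, 2.3]
finger_gap: 0.0407
grasp_force: 2.5
```

>>> move_arm(
  motion=[
    {"dx": 0.002, "dy": -0.0003, "dz": 0, "roll": 0},
    {"dx": 0, "dy": 0, "dz": 0, "roll": 0},
  ],
)

```text
time: 9.9
tool_pos: [0.5611, 0.0658, 0.0252]
orientation: [[-0.991, 0.133, -0.008], [0.133, 0.991, 0.001], [0.008, -0.0, -1.0]]
force: [-9.3, 0.8, 4.8]
finger_gap: 0.0404
grasp_force: 4.9
```

>>> move_arm(
  motion=[
    {"dx": -0.01, "dy": 0.0013, "dz": 0, "roll": 0},
    {"dx": -0.02, "dy": 0.003, "dz": 0, "roll": 0},
    {"dx": -0.02, "dy": 0.003, "dz": 0, "roll": 0},
    {"dx": 0, "dy": 0, "dz": 0.04, "roll": 0},
    {"dx": 0, "dy": 0, "dz": 0.045, "roll": 0},
  ],
)

```text
time: 10.4
tool_pos: [0.5118, 0.0725, 0.1085]
orientation: [[-0.991, 0.133, -0.005], [0.133, 0.991, -0.0], [0.005, -0.001, -1.0]]
force: [2.9, -0.1, 1.5]
finger_gap: 0.0404
grasp_force: 0.0
```

>>> move_arm(
  motion=[
    {"dx": 0, "dy": 0, "dz": 0.045, "roll": 0},
    {"dx": 0.02, "dy": -0.034, "dz": 0.02, "roll": 0},
    {"dx": 0.022, "dy": -0.036, "dz": 0, "roll": 0},
    {"dx": 0.022, "dy": -0.036, "dz": 0, "roll": 0},
    {"dx": 0.022, "dy": -0.036, "dz": 0, "roll": 0},
  ],
  claw=1,
)

```text
time: 10.9
tool_pos: [0.6019, -0.0709, 0.1765]
orientation: [[-0.991, 0.133, 0.004], [0.133, 0.991, -0.001], [-0.004, -0.0, -1.0]]
force: [0.5, 0.7, -0.1]
finger_gap: 0.0039
grasp_force: 0.0
```

>>> move_arm(
  motion=[
    {"dx": 0.022, "dy": -0.036, "dz": 0, "roll": 0},
    {"dx": 0, "dy": 0, "dz": 0, "roll": 0},
  ],
)

```text
time: 11.1
tool_pos: [0.6243, -0.1103, 0.1743]
orientation: [[-0.99, 0.139, 0.001], [0.139, 0.99, -0.002], [-0.001, -0.002, -1.0]]
force: [0.7, 0.7, -0.6]
finger_gap: 0.0003
grasp_force: 0.0
```

>>> move_arm(
  motion=[
    {"dx": 0, "dy": 0, "dz": -0.03, "roll": 0},
    {"dx": 0, "dy": 0, "dz": -0.03, "roll": 0},
    {"dx": 0, "dy": 0, "dz": -0.024, "roll": 0},
    {"dx": 0, "dy": 0, "dz": 0, "roll": 0},
  ],
)

```text
time: 11.5
tool_pos: [0.6196, -0.1041, 0.087]
orientation: [[-0.991, 0.133, -0.008], [0.133, 0.991, 0.002], [0.008, 0.001, -1.0]]
force: [-0.5, -0.2, -0.6]
finger_gap: 0.0002
grasp_force: 0.0
```

>>> move_arm(
  motion=[
    {"dx": 0.0013, "dy": 0.01, "dz": 0, "roll": 0},
    {"dx": 0.0013, "dy": 0.01, "dz": 0, "roll": 0},
    {"dx": 0.0013, "dy": 0.01, "dz": 0, "roll": 0},
    {"dx": 0, "dy": 0, "dz": 0, "roll": 0},
  ],
)

```text
time: 11.9
tool_pos: [0.6277, -0.0755, 0.094]
orientation: [[-0.991, 0.132, 0.004], [0.132, 0.991, -0.003], [-0.004, -0.003, -1.0]]
force: [-0.4, -3.0, 1.4]
finger_gap: 0.0004
grasp_force: 1.7
```

>>> move_arm(
  motion=[
    {"dx": 0.001, "dy": 0.007, "dz": 0, "roll": 0},
    {"dx": 0.001, "dy": 0.007, "dz": 0, "roll": 0},
    {"dx": 0.0005, "dy": 0.004, "dz": 0, "roll": 0},
    {"dx": 0, "dy": 0, "dz": 0, "roll": 0},
  ],
)

```text
time: 12.3
tool_pos: [0.63, -0.0593, 0.094]
orientation: [[-0.991, 0.134, 0.004], [0.134, 0.991, -0.005], [-0.004, -0.004, -1.0]]
force: [-0.4, -6.4, 2.2]
finger_gap: 0.0007
grasp_force: 3.1
```

>>> move_arm(
  motion=[
    {"dx": 0.0004, "dy": 0.003, "dz": 0, "roll": 0},
    {"dx": 0, "dy": 0, "dz": 0, "roll": 0},
  ],
)

```text
time: 12.5
tool_pos: [0.6302, -0.0575, 0.0941]
orientation: [[-0.991, 0.135, 0.003], [0.135, 0.991, -0.007], [-0.004, -0.006, -1.0]]
force: [-1.2, -8.2, 1.5]
finger_gap: 0.0003
grasp_force: 4.2
```

Run:
```python
from h import *
print(sense()["force"],sense()["tool_pos"])
a=cams.read_camera("side")[:,:,::-1];cv2.imwrite("pics/s5.png",cv2.resize(a[230:400,270:470],None,fx=3.5,fy=3.5,interpolation=cv2.INTER_CUBIC))
```

```text
[-1.15332691 -8.21464278  1.45365328] [ 0.6302105  -0.0575104   0.09405814]
```

View pics/s5.png

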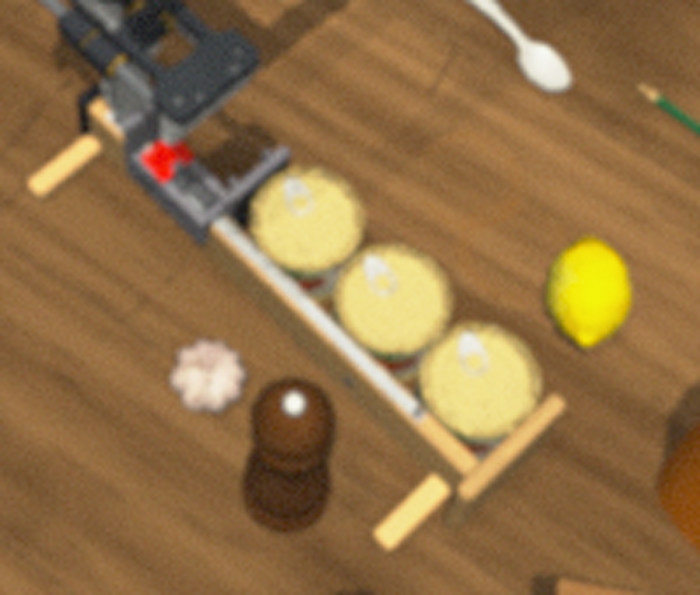

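The stop is moving up with the new tin at (306,222), and all three tins stand upright. I'll keep pushing until the force rises.

>>> move_arm(
  motion=[
    {"dx": 0.0004, "dy": 0.003, "dz": 0, "roll": 0},
    {"dx": 0, "dy": 0, "dz": 0, "roll": 0},
  ],
)

```text
time: 12.75
tool_pos: [0.6307, -0.0539, 0.0941]
orientation: [[-0.991, 0.134, 0.004], [0.134, 0.991, -0.006], [-0.004, -0.005, -1.0]]
force: [-1.0, -7.0, 1.5]
finger_gap: 0.0006
grasp_force: 3.6
```

>>> move_arm(
  motion=[
    {"dx": 0.0004, "dy": 0.003, "dz": 0, "roll": 0},
    {"dx": 0, "dy": 0, "dz": 0, "roll": 0},
  ],
)

```text
time: 12.95
tool_pos: [0.6309, -0.0525, 0.0941]
orientation: [[-0.991, 0.135, 0.003], [0.135, 0.991, -0.009], [-0.004, -0.008, -1.0]]
force: [-2.0, -11.0, 2.5]
finger_gap: 0.0005
grasp_force: 5.2
```

>>> move_arm(
  motion=[
    {"dx": 0.0003, "dy": 0.002, "dz": 0, "roll": 0},
    {"dx": 0, "dy": 0, "dz": 0, "roll": 0},
  ],
)

```text
time: 13.15
tool_pos: [0.631, -0.0522, 0.0941]
orientation: [[-0.991, 0.136, 0.002], [0.136, 0.991, -0.011], [-0.004, -0.011, -1.0]]
force: [-2.8, -13.7, 2.3]
finger_gap: 0.0004
grasp_force: 6.8
```

>>> move_arm(
  motion=[
    {"dx": 0.0004, "dy": 0.003, "dz": 0, "roll": 0},
    {"dx": 0, "dy": 0, "dz": 0, "roll": 0},
  ],
)

```text
time: 13.35
tool_pos: [0.631, -0.0521, 0.0942]
orientation: [[-0.991, 0.137, 0.002], [0.137, 0.99, -0.017], [-0.004, -0.016, -1.0]]
force: [-2.8, -18.9, 2.6]
finger_gap: 0.0004
grasp_force: 9.7
```

>>> move_arm(
  motion=[
    {"dx": 0.0004, "dy": 0.003, "dz": 0, "roll": 0},
    {"dx": 0, "dy": 0, "dz": 0, "roll": 0},
  ],
)

```text
time: 13.55
tool_pos: [0.631, -0.0519, 0.0943]
orientation: [[-0.99, 0.139, 0.001], [0.139, 0.99, -0.021], [-0.004, -0.021, -1.0]]
force: [-3.2, -24.9, 3.9]
finger_gap: 0.0004
grasp_force: 12.5
```

Fully snug, so I back off, lift clear and check.

>>> move_arm(
  motion=[
    {"dx": -0.001, "dy": -0.01, "dz": 0, "roll": 0},
    {"dx": -0.003, "dy": -0.02, "dz": 0, "roll": 0},
    {"dx": 0, "dy": 0, "dz": 0.04, "roll": 0},
    {"dx": 0, "dy": 0, "dz": 0.045, "roll": 0},
    {"dx": -0.03, "dy": -0.03, "dz": 0, "roll": 0},
  ],
)

```text
time: 14.05
tool_pos: [0.6035, -0.0981, 0.1864]
orientation: [[-0.992, 0.128, 0.019], [0.128, 0.992, -0.001], [-0.019, 0.001, -1.0]]
force: [0.9, -0.9, 0.4]
finger_gap: 0.0004
grasp_force: 0.0
```

>>> move_arm(
  motion=[
    {"dx": -0.04, "dy": -0.02, "dz": 0, "roll": 0},
    {"dx": -0.04, "dy": -0.02, "dz": 0, "roll": 0},
    {"dx": -0.04, "dy": -0.02, "dz": 0, "roll": 0},
    {"dx": -0.03, "dy": 0, "dz": 0, "roll": 0},
    {"dx": 0, "dy": 0, "dz": 0, "roll": 0},
  ],
)

```text
time: 14.55
tool_pos: [0.4454, -0.1599, 0.1782]
orientation: [[-0.991, 0.135, 0.003], [0.135, 0.991, 0.0], [-0.002, 0.0, -1.0]]
force: [0.5, -0.2, -0.2]
finger_gap: 0.0008
grasp_force: 0.0
```

Run:
```python
from h import *
print(sense()["force"],sense()["tool_pos"])
a=cams.read_camera("top")[:,:,::-1];cv2.imwrite("pics/t6.png",cv2.resize(a[150:310,125:345],None,fx=3.6,fy=3.6,interpolation=cv2.INTER_CUBIC))
```

```text
[ 0.45529335 -0.15905554 -0.24034036] [ 0.44538211 -0.15994901  0.17819359]
```

View pics/t6.png

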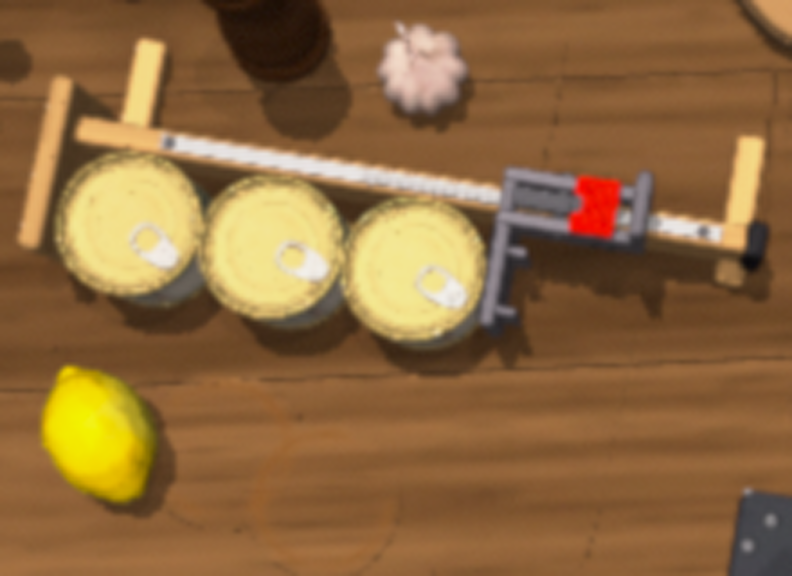

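The three tins stand in line at (130,225), (272,248) and (415,270), touching each other and the board, with the jaw snug at (497,270). Lemon and garlic haven't moved.

```bash
python3 -c "
from workcell import workorder;print(workorder.sign_off())"
```

```text
the job is handed in; nothing more can be done
None
```

The third tin stands in the rail against the back board, the stop holds all three snugly together, and the job is handed in after about 15 s of robot time; no verdict came back.

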